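Close the bar clamp on a split chopping board and keep the squeeze on

ROBOT

A 7-joint arm with a two-finger parallel gripper is mounted at the origin on the work surface. World frame = base frame: x ahead of the robot, y to its left, z up, the work surface at z = 0. Lengths are in m, angles in degrees, forces in N, time in s.
With the tool pointing down it reaches from about 0.4 to 0.925 m from the base axis. Payload 4.1 kg.
Tool frame: the origin (TCP) lies midway between the tips of the shut fingers; the grasp point (between the pads) lies 19 mm behind it; z points along the fingers, y is the line along which they close (so a half turn about z gives the same grasp; the last joint's range is limited). The gripper opens to 85 mm and grips with 20 to 120 N. Pads are 22 mm wide; open, the fingers measure 114 mm over their backs; the gripper's body (76 mm by 85 mm) begins 54 mm behind the grasp point. The pads swing forward as they close: fully open they stand 13 mm farther back than shut.
Start: joints at [67.036, 22.827, 2.584, 88.041, -1.071, 69.15, -2.905], TCP at [0.193, -0.621, 0.231] pointing down, gripper open.
Joint ranges: [-161.44, 161.44], [-28.35, 127.94], [-78.24, 83.42], [0, 140.83], [-78.03, 258.03], [13.02, 114.36], [-168.23, 168.23]. Speed limits (degrees/s): [147.25, 147.25, 180, 180, 180, 180, 180].

INTERFACE

Orientations are given as a 3x3 rotation matrix whose columns are the frame's x, y, z axes.
In Python, from workcell import r gives the robot as it stands.
- The arm moves only by the tool play_rows, never from a script. Its argument "targets" is a list of rows, each an object with "jaw": the finger opening in mm, from 0 to 85.4; "travel": the shift along the tool's x, y, z in mm, a list of three; "twist": the turn about the tool's z in rad. In form: [{"jaw": jaw, "travel": [tx, ty, tz], "twist": twist}, ...]. A call has 1 to 20 rows; each row is the pose to reach, as a shift and turn from the pose commanded when the call began, along the tool's axes at that moment; what a row does not reach only later rows make up. A row lasts 1/12 s, in which the tool goes at most 41.7 mm and 7.16 degrees, less where a joint would pass 70% of its speed; a pose out of reach is approached as far as the arm can. A call with a gripper value outside its range is refused whole. The fingers move at their own pace and stop on an object; "newtons" is the grip in N (left out, the last holds). Time passes only in rows, so rows that repeat a pose let the fingers close. It gives the time, the measured TCP pose, the force, the opening and the grip force at its end, in the units of the state.
- r.state(): the state, without advancing time (a new reading comes with each control period).
- r.camera(name): name is "scene" or "top" or "wrist"; returns a dict with "pixels" (420x560x3 uint8, red, green, blue), "depth" (420x560 float32, m along the optical axis (not along the pixel's ray), 0 where there is no reading), "vertical_fov" (degrees; the focal length in pixels is half the picture's height over the tangent of half this angle, whatever the lens; pixels are square), "cx", "cy" (the principal point, pixels), "rvec" (rotation vector, rad) and "tvec" (3), from world to camera coordinates, as OpenCV has them. Camera axes: x right, y down, z forward; pixel columns grow to the right and rows downward; lengths in m; the calibration is good to about 2 mm. The wrist camera is an equidistant fisheye: a pixel r from the principal point sees the ray r / f radians off the axis. A picture is of the moment at which its call begins.
- r.finish_job(): hands the job in; it is judged then, once.
Trained networks look in a picture, given as the dict that the camera call returned (one of the last four; its "shot" number tells which), for a name from the list of things; names that differ only in an ending like _2 or _b are one class to them, and where a whole thing is asked for, a point or a joint stands for the part that bears it (a point fixed in the world has none). Each returns a list of dicts, best first, with "p" (0 to 1); they miss things now and then, are a little off and sometimes report something else, mostly with a low value. They report only what shows in the picture. A call takes as long as a camera call. They do not tell look-alikes from the thing itself.
- r.recognise(target, picture): "box" ([centre column, centre row, width, height] in pixels, round what is visible of it).
The state is a dict: "time_s": time; "joint_pos": joint angles; "joint_vel": joint speeds; "joint_torque": joint torques, N m; "eef_pos": TCP position; "tcp_rot": TCP orientation; "ft_force": force on the tool from outside, world axes, zero at the start; "ft_torque": the same for the moment, N m; "grip_width": finger opening in m; "grasp_force": force on a finger pad.
Only numpy, scipy, OpenCV 4.12 (cv2) and the standard library are available. Lean on these libraries where they do the work, as an engineer would, in place of code of your own. Each camera call takes 0.05 s, during which the arm holds its last target. There are 200 camera calls.

TASK

The split chopping board on the counter has quick glue in its crack and lies between the jaws of the one-hand bar clamp: pump the clamp's trigger (squeeze it against the pistol grip, let it spring out, squeeze again) until the moving jaw has met the board and pushed its two halves tightly together, flat on the counter. Finish while still holding the trigger squeezed, firmly but gently, so that the board stays gripped with the moving jaw's soft pad pressed in a little but never squashed solid. Work the clamp by grip and trigger only, keep your fingers off the board, bar and moving jaw, and leave the glue bottle, tumbler and jar where they stand.

Things in the scene. Friction and masses are not known exactly. Their poses are not given: they have to be found in the camera images.
- grip (a point): Where a hand takes the one-hand ratchet bar clamp, which lies loose on its side (1.2 kg, black plastic, steel bar, 34 mm thick): midway between the outer faces of pistol grip and sprung-out trigger, 17 mm above the counter. x points along the grip to the bar and jaws, y along the bar from the moving jaw to the grip, z up. Squeezing along y works it; the clamp then slides some 10 mm along y, harmlessly.
- grip_middle (a point): Inside the clamp's fixed pistol grip, half-way up, level with grip in x; axes as grip. The grip is a straight bar 20 mm wide (y), 100 mm long (x), 34 mm high from the counter; its outer face is 10 mm towards +y. Grip and trigger span 57 mm over their outer faces sprung out (60 mm, 11 mm nearer the free end), 34 mm fully squeezed. The bar is 52 mm towards +x; above is free.
- trigger_middle (a point): On the trigger's outer face, 80 mm from its pivot, half-way up; moves with it. The blade is 11 mm thick, 28 mm high, 66 mm long; sprung out it slants by 0.28 rad, its free end outward (-y); fully squeezed it is parallel to the grip and against it.
- trigger (a joint): Trigger angle, rad: 0 sprung out, 0.28 fully squeezed. A spring returns it when let go (3 N at the middle sprung out, 5 N squeezed). A full squeeze draws the bar in about 9 mm; a pawl then keeps it at the last 4.5 mm tooth passed, so up to 4.5 mm of a pull is lost on letting go. It stops short of 0.28 when the board resists.
- bar (a joint): How far the steel bar (20 x 8 x 345 mm) with the moving jaw is drawn in, m: 0 with the jaws 205 mm apart, 0.066 at most. The trigger draws it in easily (some 5 N at the bar); it slips back no further than the last tooth. The closed board fills 150 mm, so at a bare touch this reads about 0.055.
- pad (a joint): How far the soft rubber pad on the moving jaw is pressed in, m: 0 untouched, 0.009 squashed solid; each mm is 8 N on the board. With the board closed up, 20 to 25 N of squeeze at the middle of the trigger press it in 2 to 4 mm, 40 N 6 to 8 mm.
- moving_pad_face (a point): Middle of the face (40 x 26 mm) of the moving jaw's rubber pad, looking along +y of grip at the board.
- fixed_jaw_face (a point): Middle of the face (40 x 26 mm) of the clamp's fixed jaw, beside the housing, looking along -y of grip at the board.
- half_a: Half of a small split wooden chopping board, next to the fixed jaw: 110 (x) x 75 (y) x 20 mm, loose, about 0.1 kg, flat on the counter. Origin at the centre of its underside; its split edge is its -y side.
- half_b: The other half, next to the moving jaw: 110 x 75 x 20 mm, loose, flat on the counter. Origin at the centre of its underside; its split edge is its +y side. A crack of 5 to 10 mm stands open between the halves at the start.
- half_a_split_edge (a point): Middle of the split edge of half_a, 10 mm above its underside, axes as half_a.
- half_b_split_edge (a point): Middle of the split edge of half_b, 10 mm above its underside, axes as half_b.
- glue_bottle: Bystander: small white glue bottle, 32 mm across, 98 mm high, standing; origin at the centre of its foot.
- tumbler: Bystander: black plastic tumbler, 68 mm across, 85 mm high, standing; origin at the centre of its foot.
- jar: Bystander: white ceramic jar with a knobbed lid (one piece), 72 mm across, 88 mm high; origin at the centre of its foot.
Things that resemble listed ones, but are neither listed nor needed, are in the scene too. Leave any purple or turquoise look-alike of the half_b alone.

How it is judged (in metres and radians):
On the way, in this order (a step that is already met when the one before it is completed fails the run):
1. the fingers squeeze the trigger (contact force between the fingers and trigger above 1 N and value of joint trigger above 0.15 rad), for 0.05 s.
2. the moving jaw's pad has met the board (contact force between pad and half_b above 0.3 N), for 0.02 s.
At the end, for the whole second after the job is handed in: Fingers still squeeze the trigger (over 4 N, turned over 0.03 rad); the moving pad bears on the board (over 5 N), pressed in 1 to 8 mm; crack closed within 2 mm, halves level within 8 mm and parallel within 0.04 rad; board and clamp flat and still on the counter (contact force between the fingers and trigger above 4 N and value of joint trigger above 0.03 rad and value of joint pad between 0.001 and 0.008 m and contact force between pad and half_b above 5 N and y of half_b_split_edge in the frame of half_a_split_edge above -0.002 m and x of half_b_split_edge in the frame of half_a_split_edge between -0.008 and 0.008 m and angle between the x axis of half_a and the x axis of half_b, either way round below 0.04 rad and angle between each of half_a, half_b's own z axis and vertical below 0.05 rad and height (world z) of each of half_a, half_b below 0.003 m and height (world z) of grip below 0.022 m and angle between grip's own z axis and vertical below 0.06 rad and linear speed of half_b below 0.01 m/s); the arm keeps its last pose, push and grip.
It fails at once if the board is crushed: the moving jaw's pad is squashed beyond 8 mm (value of joint pad above 0.008 m).
It fails at once if the robot touches the board (contact force between any of the fingers, the arm and half_a above 0.5 N or contact force between any of the fingers, the arm and half_b above 0.5 N).
It fails at once if the robot pushes the bar or the moving jaw by hand (contact force between any of the fingers, the arm and bar above 1 N).
It fails at once if a bystander is pushed more than 30 mm or tipped (distance of any of glue_bottle, tumbler, jar from where it was at the start of the episode above 0.03 m or angle between any of glue_bottle, tumbler, jar's own z axis and vertical above 0.3 rad).
It also fails if it takes over 45 s, if anything falls off the work surface, if the arm or the gripper's body presses on something with over 40 N, if the wrist force passes 120 N, or if a joint passes its speed limit or range.

## Working session

There is one attempt and no reset: what is moved stays moved. The work goes in short steps, Python scripts to look and compute and a tool call to move; the robot and the scene stay as the last step left them, time stands still between calls to the robot, and variables do not carry over. Pictures are saved under pics/ and viewed, at most 10 in all, crops included, and the job is handed in when it is done.

Besides the shell and the picture viewer there is one more tool, called after "Call:" in YAML: its name, and indented under it one key for each argument. play_rows: Moves the arm, as the interface text tells. Its arguments: {"type":"object","properties":{"targets":{"type":"array"},"newtons":{"type":"number"}},"required":["targets"]}

```bash
mkdir -p pics; cat > h.py <<'E'
import numpy as np, cv2
from workcell import r
def K(p):
    f=210/np.tan(np.radians(p["vertical_fov"]/2)); return f,p["cx"],p["cy"]
def world(p,u,v,d=None):
    f,cx,cy=K(p); R=cv2.Rodrigues(np.array(p["rvec"],float))[0]; t=np.array(p["tvec"],float).ravel()
    if d is None: d=p["depth"][int(round(v)),int(round(u))]
    return R.T@(np.array([(u-cx)/f*d,(v-cy)/f*d,d])-t)
def cloud(p):
    f,cx,cy=K(p); R=cv2.Rodrigues(np.array(p["rvec"],float))[0]; t=np.array(p["tvec"],float).ravel()
    v,u=np.mgrid[:420,:560]; d=p["depth"]
    return (np.stack([(u-cx)/f*d,(v-cy)/f*d,d],-1)-t)@R
def save(n,im): cv2.imwrite("pics/"+n+".png",np.ascontiguousarray(im[...,::-1]))
E
python3 - <<'E'
from h import *
s=r.state(); print(s["eef_pos"],s["tcp_rot"],s["time_s"])
for n in ("top","scene"):
    p=r.camera(n); save(n,p["pixels"]); C=cloud(p); np.savez(n+".npz",C=C,px=p["pixels"])
    print(n,p["vertical_fov"],p["tvec"])
    for t in ["grip_middle","trigger_middle","bar","half_a","half_b","moving_pad_face","fixed_jaw_face","glue_bottle","tumbler","jar","grip"]:
        for b in r.recognise(t,p)[:3]:
            u,v=b["box"][:2]; print(t,round(b["p"],2),np.round(b["box"]),np.round(world(p,u,v),3))
E
```

```text
[ 0.19302216 -0.61999809  0.23025142] [[ 9.54763304e-01  2.97365968e-01 -7.16495937e-04]
 [ 2.97366802e-01 -9.54761503e-01  1.85960513e-03]
 [-1.31099458e-04 -1.98854484e-03 -9.99998014e-01]] 0.0
top 57.55334679539924 [0.01926974 0.620036   1.02053261]
grip_middle 0.84 [304. 229. 129.  66.] [ 0.564 -0.069  0.021]
trigger_middle 0.69 [266. 245.   9.  22.] [0.523 0.036 0.023]
bar 0.75 [302. 236. 129.  47.] [ 0.544 -0.062  0.019]
half_a 0.88 [324. 145.  39.  47.] [ 0.794 -0.133  0.021]
half_a 0.82 [327. 218.  36.  49.] [ 0.591 -0.132  0.021]
half_a 0.73 [394. 200.  46.  38.] [ 0.637 -0.32   0.02 ]
half_b 0.88 [324. 145.  39.  47.] [ 0.794 -0.133  0.021]
half_b 0.82 [327. 218.  36.  49.] [ 0.591 -0.132  0.021]
half_b 0.73 [394. 200.  46.  38.] [ 0.637 -0.32   0.02 ]
moving_pad_face 0.54 [355. 233.   6.   9.] [ 0.548 -0.207  0.027]
fixed_jaw_face 0.87 [301. 225. 123.  73.] [ 0.574 -0.061  0.021]
glue_bottle 0.63 [302. 226. 125.  70.] [ 0.571 -0.063  0.018]
glue_bottle 0.42 [316. 269.  10.  14.] [ 0.456 -0.092  0.063]
tumbler 0.98 [234. 162.  25.  29.] [0.757 0.12  0.002]
jar 0.96 [180. 21
[... 495 characters left out ...]
half_a 0.72 [195. 117.  32.  38.] [ 0.483 -0.355  0.018]
half_b 0.93 [262. 214.  60.  52.] [ 0.637 -0.051  0.021]
half_b 0.9 [169. 165.  56.  47.] [ 0.638 -0.315  0.02 ]
half_b 0.72 [195. 117.  32.  38.] [ 0.483 -0.355  0.018]
moving_pad_face 0.61 [230. 159.  13.  11.] [ 0.55  -0.198  0.029]
fixed_jaw_face 0.96 [286. 190. 135. 115.] [ 0.553 -0.039  0.021]
glue_bottle 0.71 [286. 193. 140. 105.] [ 0.559 -0.035  0.023]
glue_bottle 0.64 [291. 150.  10.  32.] [ 0.47  -0.077  0.058]
tumbler 0.83 [302. 281.  31.  41.] [0.724 0.104 0.009]
tumbler 0.41 [291. 149.  10.  26.] [ 0.472 -0.076  0.062]
jar 0.88 [397. 268.  36.  32.] [0.624 0.266 0.072]
grip 0.69 [286. 192. 140. 111.] [ 0.556 -0.037  0.021]
```

```bash
python3 - <<'E'
from h import *
t=np.load("top.npz")["px"]; s=np.load("scene.npz")["px"]
a=cv2.resize(t[180:290,220:380],(800,550),interpolation=cv2.INTER_CUBIC); save("topc",a)
b=cv2.resize(s[110:270,190:390],(750,600),interpolation=cv2.INTER_CUBIC); save("scenec",b)
E
```

```text
(no output)
```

View pics/topc.png

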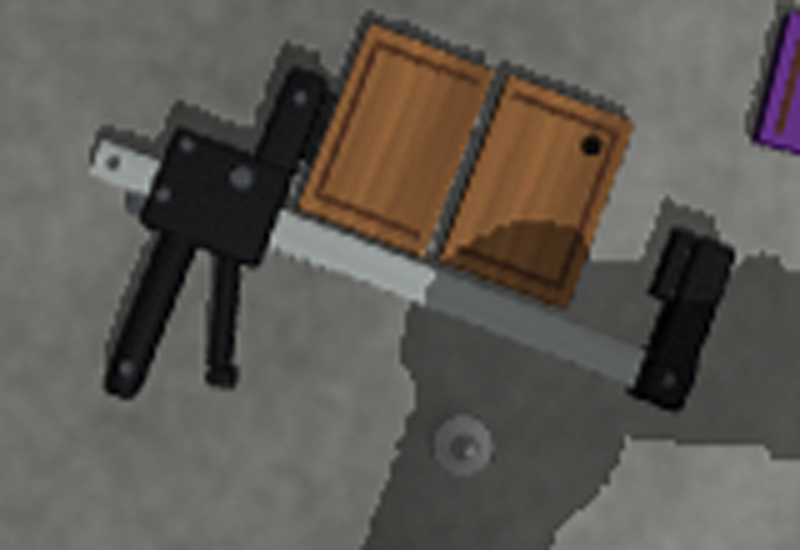

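View pics/scenec.png

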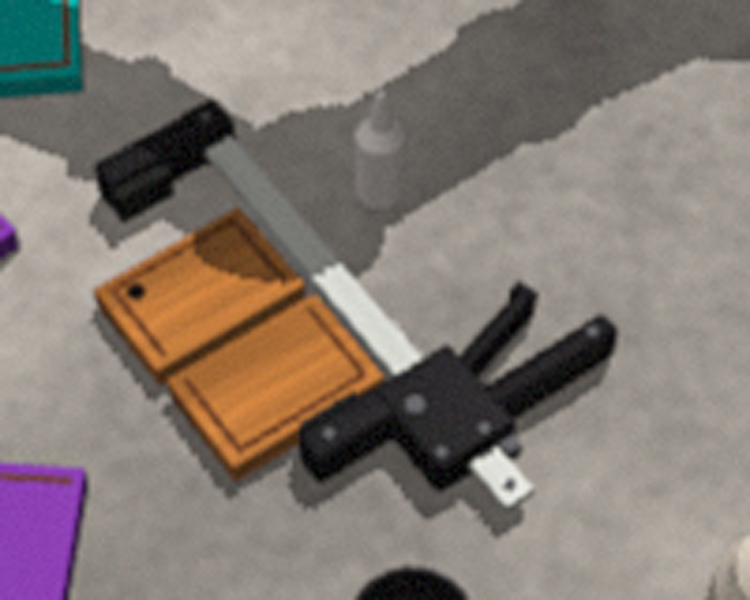

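View pics/scene.png

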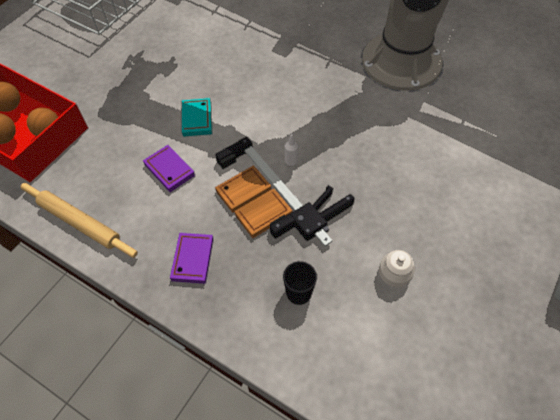

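```bash
python3 - <<'E'
from h import *
from scipy import ndimage as N
for n in ("top","scene"):
    z=np.load(n+".npz"); C=z["C"]; px=z["px"].astype(int)
    m=(C[...,2]>.012)&(C[...,2]<.05)&(C[...,0]>.4)&(C[...,0]<.68)&(C[...,1]>-.25)&(C[...,1]<.12)
    P=C[m]; col=px[m]; blk=col.max(1)<60
    wood=(col[:,0]-col[:,2]>40)
    # board orientation
    W=P[wood]; 
    rect=cv2.minAreaRect((W[:,:2]*1000).astype(np.float32)); print(n,"wood",rect,np.median(W[:,2]))
    B=P[blk]; print("blk",len(B),np.median(B[:,2]),np.percentile(B[:,2],[5,95]))
    a=np.radians(rect[2]); 
    for k in range(4):
        x=np.array([np.cos(a+k*np.pi/2),np.sin(a+k*np.pi/2)])
        if x@[.93,-.36]>.8: break
    print("x axis",x,np.degrees(np.arctan2(x[1],x[0])))
    y=np.array([-x[1],x[0]]); c=np.array(rect[0])
    Q=np.c_[(B[:,:2]*1000-c)@x,(B[:,:2]*1000-c)@y,B[:,2]*1000]
    # silhouette: for x slices, y extents in clusters
    for s in range(-180,60,8):
        q=np.sort(Q[(Q[:,0]>=s)&(Q[:,0]<s+8)][:,1])
        if len(q)==0: continue
        g=np.split(q,np.where(np.diff(q)>6)[0]+1); print(s+4,[(round(i[0]),round(i[-1]),len(i)) for i in g])
E
```

```text
top wood ((607.3953857421875, -95.3521728515625), (157.20599365234375, 109.67011260986328), 67.51836395263672) 0.018649795499132458
blk 1628 0.03128098469079547 [0.01816425 0.03528301]
x axis [ 0.92400214 -0.3823873 ] -22.481636047363292
-176 [(124, 143, 20)]
-168 [(124, 144, 21)]
-160 [(80, 92, 9), (124, 144, 23)]
-152 [(-34, -34, 1), (77, 93, 19), (124, 143, 24)]
-144 [(-32, -31, 4), (84, 95, 14), (124, 144, 23)]
-136 [(-33, -32, 2), (85, 98, 16), (124, 145, 22)]
-128 [(-37, -35, 2), (88, 101, 14), (124, 144, 23)]
-120 [(90, 102, 13), (124, 144, 24)]
-112 [(91, 105, 16), (124, 143, 22)]
-104 [(94, 108, 16), (124, 144, 24)]
-96 [(94, 155, 49)]
-88 [(-149, -146, 3), (-139, -128, 5), (88, 158, 77)]
-80 [(-154, -126, 33), (87, 157, 76)]
-72 [(-153, -126, 32), (88, 156, 72)]
-64 [(-154, -126, 34), (88, 156, 76)]
-56 [(-154, -127, 30), (-70, -70, 1), (-64, -61, 2), (-55, -55, 1), (-47, -38, 3), (-32, -32, 1), (-23, -23, 1), (-17, -17, 1), (88, 156, 71)]
-48 [(-151, -128, 30), (-72, -14, 20), (-4, -3, 2), (79, 79, 1), (87, 157, 68)]
-40 [(-152, -128, 30), (-73, -66, 6), (-60, -37, 7), (-3
[... 1103 characters left out ...]
42, 35)]
-104 [(95, 106, 22), (127, 143, 35)]
-96 [(99, 108, 13), (116, 116, 1), (125, 145, 24)]
-88 [(90, 156, 84)]
-80 [(-152, -128, 29), (91, 155, 101), (164, 165, 3)]
-72 [(-154, -128, 33), (89, 143, 69), (149, 156, 12)]
-64 [(-151, -128, 35), (88, 155, 106)]
-56 [(-152, -130, 40), (87, 156, 92)]
-48 [(-151, -130, 40), (88, 106, 24), (113, 155, 61)]
-40 [(-152, -129, 36), (85, 155, 151)]
-32 [(-151, -121, 35), (86, 110, 47), (129, 133, 3), (140, 143, 3), (151, 151, 1)]
-24 [(-151, -120, 53), (80, 109, 49)]
-16 [(-153, -121, 51), (81, 109, 51)]
-8 [(-152, -120, 46), (81, 109, 50)]
0 [(-153, -121, 51), (81, 109, 43)]
8 [(-152, -121, 43), (80, 108, 50)]
16 [(86, 108, 48)]
32 [(-68, -61, 7)]
```

Top crop: the clamp's pistol grip runs (180,235)–(122,385) and its trigger (230,260)–(222,380). The two brown halves at (395,130) and (535,190) lie between the jaws. Scene-picture look-alikes are purple at (168,167) and (192,258) and turquoise at (197,116). The brown pair at (255,200) fits, since it is the only one lying between the jaws.

Grip measured at about (0.532, 0.063). Its 20 mm width and 57 mm span match the text, and its x axis points at -22.3°. Moving to hover above it.

Call:
play_rows:
  targets:
    - {"jaw": 85, "travel": [527, -551, 0], "twist": 0.69}
    - {"jaw": 85, "travel": [527, -551, 0], "twist": 0.69}
    - {"jaw": 85, "travel": [527, -551, 0], "twist": 0.69}
    - {"jaw": 85, "travel": [527, -551, 0], "twist": 0.69}
    - {"jaw": 85, "travel": [527, -551, 0], "twist": 0.69}
    - {"jaw": 85, "travel": [527, -551, 0], "twist": 0.69}
    - {"jaw": 85, "travel": [527, -551, 0], "twist": 0.69}
    - {"jaw": 85, "travel": [527, -551, 0], "twist": 0.69}
    - {"jaw": 85, "travel": [527, -551, 0], "twist": 0.69}
    - {"jaw": 85, "travel": [527, -551, 0], "twist": 0.69}
    - {"jaw": 85, "travel": [527, -551, 0], "twist": 0.69}
    - {"jaw": 85, "travel": [527, -551, 0], "twist": 0.69}
    - {"jaw": 85, "travel": [527, -551, 0], "twist": 0.69}
    - {"jaw": 85, "travel": [527, -551, 0], "twist": 0.69}
    - {"jaw": 85, "travel": [527, -551, 0], "twist": 0.69}
    - {"jaw": 85, "travel": [527, -551, 0], "twist": 0.69}
    - {"jaw": 85, "travel": [527, -551, 0], "twist": 0.69}
    - {"jaw": 85, "travel": [527, -551, 0], "twist": 0.69}
    - {"jaw": 85, "travel": [527, -551, 0], "twist": 0.69}
    - {"jaw": 85, "travel": [527, -551, 0], "twist": 0.69}
  newtons: 22

```text
time_s: 2.87
eef_pos: [0.5339, 0.0685, 0.2316]
tcp_rot: [[0.929, -0.37, 0.002], [-0.37, -0.929, 0.004], [0.0, -0.004, -1.0]]
ft_force: [0.0, -0.1, 0.5]
grip_width: 0.0851
grasp_force: 0.0
```

```bash
python3 - <<'E'
from h import *
p=r.camera("wrist"); f,cx,cy=K(p); print(f,cx,cy)
s=r.state(); print(s["eef_pos"],np.round(s["tcp_rot"],3).tolist(),s["joint_pos"])
R=cv2.Rodrigues(np.array(p["rvec"],float))[0]; t=np.array(p["tvec"],float).ravel()
v,u=np.mgrid[:420,:560]; rr=np.hypot(u-cx,v-cy)+1e-9; th=rr/f; k=np.tan(np.minimum(th,1.45))/rr
d=p["depth"]; C=(np.stack([(u-cx)*k*d,(v-cy)*k*d,d],-1)-t)@R
px=p["pixels"].astype(int); save("wrist",p["pixels"])
T=np.array(s["tcp_rot"]); 
m=(C[...,2]>.012)&(C[...,2]<.05)&(px.max(-1)<60)&(th<1.2)&(abs(C[...,0]-.53)<.12)&(abs(C[...,1]-.06)<.12)
Q=(C[m]-s["eef_pos"])@T*1000
for a in range(-60,64,6):
    q=np.sort(Q[(Q[:,0]>=a)&(Q[:,0]<a+6)][:,1])
    if len(q)<3: continue
    g=np.split(q,np.where(np.diff(q)>5)[0]+1); print(a+3,[(round(i[0],1),round(i[-1],1),len(i)) for i in g])
print("ztop",np.percentile(C[m][:,2],[50,80,95]))
x=R@np.array([.532,.063,.017])+t; a=np.arctan2(np.hypot(x[0],x[1]),x[2]); w=x[:2]/np.hypot(x[0],x[1])*a*f; print("grip px",cx+w[0],cy+w[1])
E
```

```text
325.19226210127806 278.1350049278393 203.54149149669988
[0.53302381 0.0649675  0.23126078] [[0.928, -0.374, 0.0], [-0.374, -0.928, 0.001], [-0.0, -0.001, -1.0]] [   9.97317251   12.41550857  -24.91588249  102.97710719    5.63480949
   65.8126957  -128.68857732]
-51 [(np.float64(-22.2), np.float64(-6.5), 44)]
-45 [(np.float64(-22.1), np.float64(-5.4), 75)]
-39 [(np.float64(-23.3), np.float64(-17.5), 27), (np.float64(-10.9), np.float64(-5.4), 24)]
-33 [(np.float64(-23.4), np.float64(-5.4), 86), (np.float64(29.1), np.float64(36.9), 8)]
-27 [(np.float64(-23.2), np.float64(-5.4), 86), (np.float64(26.7), np.float64(42.5), 69)]
-21 [(np.float64(-23.2), np.float64(-4.3), 92), (np.float64(25.2), np.float64(42.4), 92)]
-15 [(np.float64(-23.1), np.float64(-4.4), 97), (np.float64(23.8), np.float64(34.3), 50)]
-9 [(np.float64(-23.0), np.float64(-4.4), 96), (np.float64(22.5), np.float64(35.4), 60)]
-3 [(np.float64(-23.0), np.float64(-4.4), 98), (np.float64(20.7), np.float64(34.2), 61)]
3 [(np.float64(-23.0), np.float64(-3.3), 104), (np.float64(19.4), np.float64(31.8), 61)]
9 [(np.float64(-22.9), np.float64(-3.3), 103), (np.float64(17.3), np.float64(30.7), 65)]
15 [(np.float64(-22.8), np.float64(-3.4), 103), (np.float64(16.0), np.float64(29.3), 58)]
21 [(np.float64(-22.8), np.float64(-3.4), 107), (np.float64(13.7), np.float64(27.0), 68)]
27 [(np.float64(-22.7), np.float64(-3.4), 102), (np.float64(11.5), np.float64(25.8), 67)]
33 [(np.float64(-22.7), np.float64(29.6), 198)]
39 [(np.float64(-42.4), np.float64(32.8), 341)]
45 [(np.float64(-44.3), np.float64(32.6), 414)]
51 [(np.float64(-44.5), np.float64(32.4), 408)]
57 [(np.float64(-34.8), np.float64(32.1), 364)]
63 [(np.float64(-36.0), np.float64(32.0), 350)]
ztop [0.03431083 0.03522931 0.03602712]
grip px 284.109139363042 173.9389219867758
```

View pics/wrist.png

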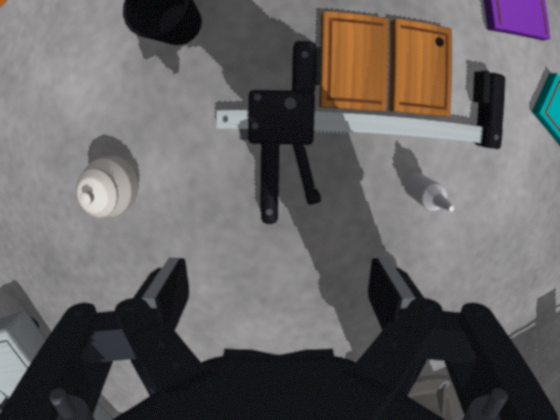

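Call:
play_rows:
  targets:
    - {"jaw": 85, "travel": [0, 3.5, 30], "twist": 0}
    - {"jaw": 85, "travel": [0, 3.5, 60], "twist": 0}
    - {"jaw": 85, "travel": [0, 3.5, 90], "twist": 0}
    - {"jaw": 85, "travel": [0, 3.5, 120], "twist": 0}
    - {"jaw": 85, "travel": [0, 3.5, 150], "twist": 0}
    - {"jaw": 85, "travel": [0, 3.5, 170], "twist": 0}
    - {"jaw": 85, "travel": [0, 3.5, 185], "twist": 0}
    - {"jaw": 85, "travel": [0, 3.5, 195], "twist": 0}
    - {"jaw": 85, "travel": [0, 3.5, 205], "twist": 0}
    - {"jaw": 85, "travel": [0, 3.5, 214], "twist": 0}
    - {"jaw": 85, "travel": [0, 3.5, 220], "twist": 0}
    - {"jaw": 85, "travel": [0, 3.5, 224], "twist": 0}
    - {"jaw": 85, "travel": [0, 3.5, 224], "twist": 0}
    - {"jaw": 85, "travel": [0, 3.5, 224], "twist": 0}
  newtons: 22

```text
time_s: 4.08
eef_pos: [0.5316, 0.0589, 0.0076]
tcp_rot: [[0.926, -0.378, 0.001], [-0.378, -0.926, -0.0], [0.001, -0.0, -1.0]]
ft_force: [0.9, -0.2, 0.1]
grip_width: 0.0847
grasp_force: 0.0
```

Call:
play_rows:
  targets:
    - {"jaw": 60, "travel": [0, 0, 0], "twist": 0}
    - {"jaw": 50, "travel": [0, 0, 0], "twist": 0}
    - {"jaw": 40, "travel": [0, 0, 0], "twist": 0}
    - {"jaw": 30, "travel": [0, 0, 0], "twist": 0}
    - {"jaw": 30, "travel": [0, 0, 0], "twist": 0}
    - {"jaw": 30, "travel": [0, 0, 0], "twist": 0}
    - {"jaw": 30, "travel": [0, 0, 0], "twist": 0}
    - {"jaw": 30, "travel": [0, 0, 0], "twist": 0}
  newtons: 22

```text
time_s: 4.75
eef_pos: [0.5364, 0.0685, 0.0115]
tcp_rot: [[0.927, -0.374, 0.012], [-0.374, -0.927, 0.011], [0.007, -0.015, -1.0]]
ft_force: [-1.2, 13.2, 14.6]
grip_width: 0.0318
grasp_force: 20.8
```

```bash
python3 - <<'E'
from h import *
for i in range(2):
    p=r.camera("scene"); s=r.state(); print(np.round(s["eef_pos"],4),np.round(s["ft_force"],1),s["grip_width"],s["grasp_force"])
t=r.camera("top")
a=cv2.resize(p["pixels"][120:260,200:370],(680,560),interpolation=cv2.INTER_CUBIC); save("sq1",a)
E
```

```text
[0.5365 0.0685 0.0116] [-0.7 13.3 13.4] 0.031792910692479116 20.79529032111168
[0.5365 0.0686 0.0116] [-0.6 14.1 15.2] 0.03138956627433277 20.794457495212555
```

View pics/sq1.png

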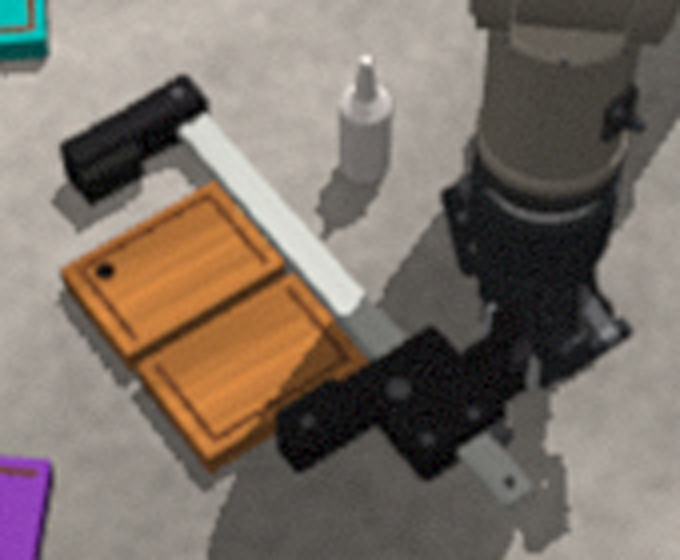

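Clamp flat, trigger fully squeezed, crack unchanged; bottle and board are clear. The arm was pushed 10 mm along the clamp's +y, so I'll move it along with each squeeze.

Call:
play_rows:
  targets:
    - {"jaw": 85, "travel": [0, -8, -5], "twist": 0}
    - {"jaw": 85, "travel": [0, -4, -3], "twist": 0}
    - {"jaw": 85, "travel": [0, 0, -2], "twist": 0}
    - {"jaw": 85, "travel": [0, 0, -2], "twist": 0}
    - {"jaw": 85, "travel": [0, 0, -2], "twist": 0}
    - {"jaw": 85, "travel": [0, 0, -2], "twist": 0}
    - {"jaw": 50, "travel": [0, -1, -3], "twist": 0}
    - {"jaw": 30, "travel": [0, -4, -4], "twist": 0}
    - {"jaw": 30, "travel": [0, -8, -5], "twist": 0}
    - {"jaw": 30, "travel": [0, -11, -6], "twist": 0}
    - {"jaw": 30, "travel": [0, -11, -6], "twist": 0}
    - {"jaw": 30, "travel": [0, -11, -6], "twist": 0}
    - {"jaw": 30, "travel": [0, -11, -6], "twist": 0}
    - {"jaw": 30, "travel": [0, -11, -6], "twist": 0}
  newtons: 22

```text
time_s: 6.07
eef_pos: [0.5351, 0.0699, 0.014]
tcp_rot: [[0.925, -0.379, -0.001], [-0.379, -0.925, 0.0], [-0.001, 0.0, -1.0]]
ft_force: [-2.8, 0.1, 6.0]
grip_width: 0.0312
grasp_force: 24.0
```

```bash
cat > m.py <<'E'
from h import *
p=r.camera("top"); s=r.state(); print(s["time_s"],np.round(s["eef_pos"],4),np.round(s["ft_force"],1),round(s["grip_width"],4),round(s["grasp_force"],1))
C=cloud(p); px=p["pixels"].astype(int)
x=np.array([.927,-.375]); y=np.array([.375,.927]); c=np.array([.607,-.095])
X=(C[...,:2]-c)@x*1000; Y=(C[...,:2]-c)@y*1000; Z=C[...,2]*1000
b=(px.max(-1)<60)&(Z>22)&(Z<50)
for n,lo,hi in(("moving jaw",-200,-20),("fixed jaw",20,125)):
    m=b&(X>-25)&(X<5)&(Y>lo)&(Y<hi); print(n,np.round(np.percentile(Y[m],[2,98]),1) if m.sum() else None)
w=(px[...,0]-px[...,2]>35)&(Z>12)&(Z<30)&(abs(X)<40)&(abs(Y)<110); print("board y",np.round(np.percentile(Y[w],[1,99]),1))
E
python3 m.py
```

```text
6.1167 [0.5351 0.0699 0.014 ] [-3.3  0.7  6. ] 0.031 24.0
moving jaw [-137.2 -104.9]
fixed jaw [ 79.3 108. ]
board y [-76.9  76. ]
```

Call:
play_rows:
  targets:
    - {"jaw": 85, "travel": [0, 4, 1], "twist": 0}
    - {"jaw": 85, "travel": [0, 8, 2], "twist": 0}
    - {"jaw": 85, "travel": [0, 11, 4], "twist": 0}
    - {"jaw": 85, "travel": [0, 11, 4], "twist": 0}
    - {"jaw": 85, "travel": [0, 11, 4], "twist": 0}
    - {"jaw": 85, "travel": [0, 11, 4], "twist": 0}
    - {"jaw": 50, "travel": [0, 10, 3], "twist": 0}
    - {"jaw": 30, "travel": [0, 7, 2], "twist": 0}
    - {"jaw": 30, "travel": [0, 3, 1], "twist": 0}
    - {"jaw": 30, "travel": [0, 0, 0], "twist": 0}
    - {"jaw": 30, "travel": [0, 0, 0], "twist": 0}
    - {"jaw": 30, "travel": [0, 0, 0], "twist": 0}
    - {"jaw": 30, "travel": [0, 0, 0], "twist": 0}
  newtons: 22

```text
time_s: 7.2
eef_pos: [0.5355, 0.0704, 0.0142]
tcp_rot: [[0.925, -0.379, -0.0], [-0.379, -0.925, 0.001], [-0.0, -0.001, -1.0]]
ft_force: [-2.7, 1.9, 6.5]
grip_width: 0.0312
grasp_force: 23.8
```

Call:
play_rows:
  targets:
    - {"jaw": 85, "travel": [0, 4, 1], "twist": 0}
    - {"jaw": 85, "travel": [0, 8, 2], "twist": 0}
    - {"jaw": 85, "travel": [0, 11, 4], "twist": 0}
    - {"jaw": 85, "travel": [0, 11, 4], "twist": 0}
    - {"jaw": 85, "travel": [0, 11, 4], "twist": 0}
    - {"jaw": 85, "travel": [0, 11, 4], "twist": 0}
    - {"jaw": 50, "travel": [0, 10, 3], "twist": 0}
    - {"jaw": 30, "travel": [0, 7, 2], "twist": 0}
    - {"jaw": 30, "travel": [0, 3, 1], "twist": 0}
    - {"jaw": 30, "travel": [0, 0, 0], "twist": 0}
    - {"jaw": 30, "travel": [0, 0, 0], "twist": 0}
    - {"jaw": 30, "travel": [0, 0, 0], "twist": 0}
    - {"jaw": 30, "travel": [0, 0, 0], "twist": 0}
  newtons: 22

```text
time_s: 8.28
eef_pos: [0.5357, 0.0709, 0.0144]
tcp_rot: [[0.925, -0.379, 0.0], [-0.379, -0.925, 0.001], [-0.0, -0.001, -1.0]]
ft_force: [-2.3, 1.5, 6.0]
grip_width: 0.0311
grasp_force: 23.8
```

```bash
python3 m.py
```

```text
8.3333 [0.5356 0.0709 0.0144] [-2.7  2.7  7.3] 0.0309 23.8
moving jaw [-119.5  -87. ]
fixed jaw [ 79.2 107.9]
board y [-76.7  75.9]
```

Call:
play_rows:
  targets:
    - {"jaw": 85, "travel": [0, 4, 1], "twist": 0}
    - {"jaw": 85, "travel": [0, 8, 2], "twist": 0}
    - {"jaw": 85, "travel": [0, 11, 4], "twist": 0}
    - {"jaw": 85, "travel": [0, 11, 4], "twist": 0}
    - {"jaw": 85, "travel": [0, 11, 4], "twist": 0}
    - {"jaw": 85, "travel": [0, 11, 4], "twist": 0}
    - {"jaw": 50, "travel": [0, 10, 3], "twist": 0}
    - {"jaw": 30, "travel": [0, 7, 2], "twist": 0}
    - {"jaw": 30, "travel": [0, 3, 1], "twist": 0}
    - {"jaw": 30, "travel": [0, 0, 0], "twist": 0}
    - {"jaw": 30, "travel": [0, 0, 0], "twist": 0}
    - {"jaw": 30, "travel": [0, 0, 0], "twist": 0}
    - {"jaw": 30, "travel": [0, 0, 0], "twist": 0}
  newtons: 22

```text
time_s: 9.42
eef_pos: [0.5358, 0.0712, 0.0144]
tcp_rot: [[0.926, -0.379, 0.001], [-0.379, -0.926, 0.002], [0.0, -0.002, -1.0]]
ft_force: [-3.1, 2.7, 6.8]
grip_width: 0.0312
grasp_force: 23.5
```

Call:
play_rows:
  targets:
    - {"jaw": 85, "travel": [0, 4, 1], "twist": 0}
    - {"jaw": 85, "travel": [0, 8, 2], "twist": 0}
    - {"jaw": 85, "travel": [0, 11, 4], "twist": 0}
    - {"jaw": 85, "travel": [0, 11, 4], "twist": 0}
    - {"jaw": 85, "travel": [0, 11, 4], "twist": 0}
    - {"jaw": 85, "travel": [0, 11, 4], "twist": 0}
    - {"jaw": 50, "travel": [0, 10, 3], "twist": 0}
    - {"jaw": 30, "travel": [0, 7, 2], "twist": 0}
    - {"jaw": 30, "travel": [0, 3, 1], "twist": 0}
    - {"jaw": 30, "travel": [0, 0, 0], "twist": 0}
    - {"jaw": 30, "travel": [0, 0, 0], "twist": 0}
    - {"jaw": 30, "travel": [0, 0, 0], "twist": 0}
    - {"jaw": 30, "travel": [0, 0, 0], "twist": 0}
  newtons: 22

```text
time_s: 10.5
eef_pos: [0.5359, 0.0714, 0.0145]
tcp_rot: [[0.925, -0.379, 0.001], [-0.379, -0.925, 0.002], [0.0, -0.002, -1.0]]
ft_force: [-2.7, 2.6, 7.1]
grip_width: 0.0314
grasp_force: 21.2
```

```bash
python3 m.py
```

```text
10.55 [0.5359 0.0714 0.0145] [-2.4  3.2  6.4] 0.0316 21.2
moving jaw [-102.2  -71.7]
fixed jaw [ 78.9 108. ]
board y [-69.9  75.7]
```

Call:
play_rows:
  targets:
    - {"jaw": 85, "travel": [0, 4, 1], "twist": 0}
    - {"jaw": 85, "travel": [0, 8, 2], "twist": 0}
    - {"jaw": 85, "travel": [0, 11, 4], "twist": 0}
    - {"jaw": 85, "travel": [0, 11, 4], "twist": 0}
    - {"jaw": 85, "travel": [0, 11, 4], "twist": 0}
    - {"jaw": 85, "travel": [0, 11, 4], "twist": 0}
    - {"jaw": 50, "travel": [0, 10, 3], "twist": 0}
    - {"jaw": 30, "travel": [0, 8, 2], "twist": 0}
    - {"jaw": 30, "travel": [0, 6, 1], "twist": 0}
    - {"jaw": 30, "travel": [0, 4, 0], "twist": 0}
    - {"jaw": 30, "travel": [0, 4, 0], "twist": 0}
    - {"jaw": 30, "travel": [0, 4, 0], "twist": 0}
    - {"jaw": 30, "travel": [0, 4, 0], "twist": 0}
    - {"jaw": 30, "travel": [0, 4, 0], "twist": 0}
  newtons: 22

```text
time_s: 11.72
eef_pos: [0.5337, 0.0657, 0.0139]
tcp_rot: [[0.925, -0.379, -0.001], [-0.379, -0.925, -0.0], [-0.0, 0.0, -1.0]]
ft_force: [-2.5, -0.5, 6.5]
grip_width: 0.0439
grasp_force: 20.9
```

```bash
python3 m.py; python3 - <<'E'
from h import *
p=r.camera("scene"); print(r.state()["grip_width"])
save("sq2",cv2.resize(p["pixels"][120:260,200:370],(680,560),interpolation=cv2.INTER_CUBIC))
E
```

```text
11.7667 [0.5337 0.0657 0.0139] [-2.9 -1.3  6. ] 0.0437 20.9
moving jaw [-99.8 -71.3]
fixed jaw [ 78.7 107.8]
board y [-69.8  75.8]
0.04387750741764117
```

View pics/sq2.png

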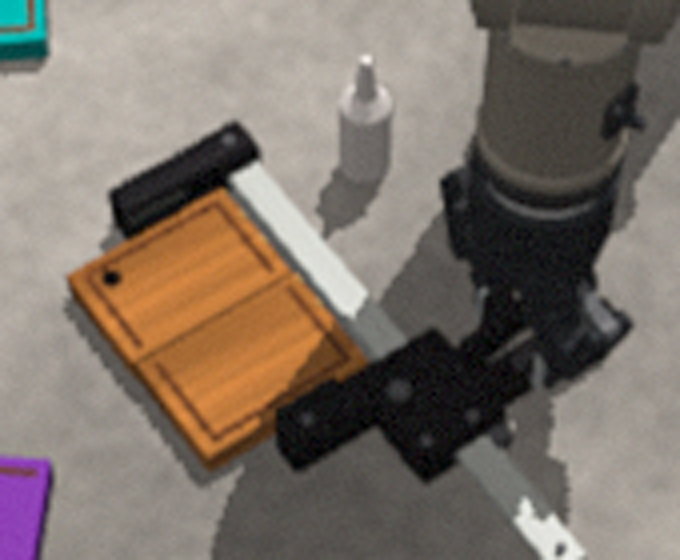

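The picture shows the crack closed along (135,360)–(290,275) and the pad against the board at (170,210). The clamp is flat, and the fingers stalled at 44 mm instead of 31 mm, so the board resists the squeeze at about 21 N. Settling briefly before handing in.

Call:
play_rows:
  targets:
    - {"jaw": 30, "travel": [0, 0, 0], "twist": 0}
    - {"jaw": 30, "travel": [0, 0, 0], "twist": 0}
    - {"jaw": 30, "travel": [0, 0, 0], "twist": 0}
    - {"jaw": 30, "travel": [0, 0, 0], "twist": 0}
    - {"jaw": 30, "travel": [0, 0, 0], "twist": 0}
    - {"jaw": 30, "travel": [0, 0, 0], "twist": 0}
  newtons: 22

```text
time_s: 12.32
eef_pos: [0.5337, 0.0658, 0.0139]
tcp_rot: [[0.925, -0.379, -0.0], [-0.379, -0.925, 0.0], [-0.0, 0.0, -1.0]]
ft_force: [-3.2, -0.7, 7.6]
grip_width: 0.0436
grasp_force: 20.9
```

```bash
python3 -c "
from workcell import r
s=r.state(); print(s['grip_width'],s['grasp_force'])
if .038<s['grip_width']<.05 and s['grasp_force']>15: print(r.finish_job())"
```

```text
0.043625449351928566 20.902719462756068
the job is handed in; nothing more can be done
None
```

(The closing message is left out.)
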